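Wind the lift stage up to the height gauge

ROBOT

A 6-joint arm with a two-finger parallel gripper is mounted at the origin on the work surface. World frame = base frame: x ahead of the robot, y to its left, z up, the work surface at z = 0. Lengths are in mm, angles in rad, forces in N, time in s.
With the tool pointing down it reaches from about 325 to 850 mm from the base axis. Payload 15.5 kg.
Tool frame: the origin (TCP) lies midway between the tips of the shut fingers; the grasp point (between the pads) lies 19 mm behind it; z points along the fingers, y is the line along which they close (so a half turn about z gives the same grasp; the last joint's range is limited). The gripper opens to 91 mm and grips with 3 to 60 N. Pads are 32 mm wide; open, the fingers measure 118 mm over their backs; the gripper's body (76 mm by 178 mm) begins 60 mm behind the grasp point.
Start: joints at [-1.216, 0.494, 1.345, -0, 1.302, -0.096], TCP at [271.742, -562.834, 213.915] pointing down, gripper open.
Joint ranges: [-2.91, 2.91], [-0.82, 2.16], [0.22, 2.67], [-1.22, 4.37], [0.12, 2.79], [-3.08, 3.08]. Speed limits (rad/s): [1.89, 1.89, 2.57, 3.01, 3.01, 3.01].

INTERFACE

Orientations are given as a 3x3 rotation matrix whose columns are the frame's x, y, z axes.
In Python, from plant import manip gives the robot as it stands. The module is installed in compiled form; this text tells all that it offers.
- The arm moves only by the tool play_rows, never from a script. Its argument "targets" is a list of rows, each an object with "linear": the shift along the world's x, y, z scaled (see below), a list of three; "roll": the turn about the world's z scaled (see below); "grip": the opening, from 0 (shut) to 1 (fully open). In form: [{"linear": [dx, dy, dz], "roll": roll, "grip": grip}, ...]. A call has exactly 10 rows; each row shifts and turns the commanded pose from where the row before left it; what a row does not reach is not made up. The controller multiplies each number of a shift by 20 mm and each number of a turn by 2 pi rad. A row lasts 1/8 s, in which the tool goes at most 62.5 mm and 10.7 degrees, less where a joint would pass 70% of its speed; a pose out of reach is approached as far as the arm can. A call with a number of a shift or a turn outside -1 to 1 is refused whole. A call with a gripper value outside its range is refused whole. The fingers move at their own pace and stop on an object; "grip_force" is the grip in N (left out, the last holds). Time passes only in rows, so rows that do not move let the fingers close, or fill a call up. It gives the time, the measured TCP pose, the force, the opening and the grip force at its end, in the units of the state.
- manip.read_state(): the state, without advancing time (a new reading comes with each control period).
- manip.grab_frame(name): name is "side" or "top" or "wrist"; returns (picture, depth): 480x640x3 uint8, red, green, blue; 480x640 float32, mm along the optical axis (not along the pixel's ray), 0 where there is no reading.
- manip.get_calibration(name): a dict with "K" (3x3 intrinsics, pixels), "R" (3x3) and "t" (3): a world point X has camera coordinates R X + t; the wrist camera has in their place "hand_eye" (4x4, takes a point from camera to tool coordinates, whose origin is the TCP and whose axes are the flange's). Camera axes: x right, y down, z forward; pixel columns grow to the right and rows downward; lengths in mm; the calibration is good to about 2 mm. The wrist camera is an equidistant fisheye: a pixel r from the principal point sees the ray r / f radians off the axis. A picture is of the moment at which its call begins: read the wrist's pose just before it. get_calibration takes no time and is no camera call.
- manip.job_done(): hands the job in; it is judged then, once.
The state is a dict: "time_s": time; "joints": joint angles; "qvel": joint speeds; "effort": joint torques, N m; "position": TCP position; "tcp_rot": TCP orientation; "force": force on the tool from outside, world axes, zero at the start; "ft_torque": the same for the moment, N m; "grip_width": finger opening in mm; "gripper_force": force on a finger pad.
Only numpy, scipy, OpenCV 4.12 (cv2) and the standard library are available. Lean on these libraries where they do the work, as an engineer would, in place of code of your own. Each camera call takes 0.05 s, during which the arm holds its last target. There are 200 camera calls.

TASK

Take the loose crank, fit its square socket fully down onto the square shaft of the lift stage, and wind the crank by its knob until the top of the steel part clamped on the stage is level with the top of the height gauge's finger. Fit and turn it gently, never forcing it, leave the gauge's setting and the other things alone, and leave the crank sitting on the shaft, let go.

Things in the scene. Friction and masses are not known exactly. Their poses are not given: they have to be found in the camera images.
- crank: loose dark steel crank, about 0.2 kg, lying flat, socket down. Origin: centre of the socket mouth in the hub's underside; x along the arm to the knob, z up. Hub 30 x 30 mm (flats along x and y), 34 mm tall; square socket below, 15.5 mm wide, sides along x and y, 20 mm deep, mouth chamfered 1.5 mm. Arm 18 mm wide, z 0 to 10 mm, ends 77 mm from the hub's axis
- crank_knob (a point): point on the axis of the crank's round upright knob (black plastic, 22 mm diameter, from 12 to 55 mm above the hub's underside, turns freely on its pin), 34 mm above the hub's underside and 65 mm from the hub's axis
- jack: lift stage fixed to the table: black base 300 x 130 x 18 mm, origin at its underside's centre, x towards the platform. At x = -90 mm a grey gearbox 70 x 70 mm, top 100 mm above the table, carries a collar (28 mm diameter, top at 115 mm) and the upright square shaft. At x = +50 mm a 100 x 70 mm platform. Shaft turned clockwise from above raises it 10 mm a turn; 1.2 to 2.6 turns are needed
- shaft_top (a point): centre of the top end of the upright steel shaft (14 mm square, 22 mm tall, top edge barely broken). It is fixed to the housing and does NOT show how the square is turned: that differs each time, unmeasured. The fully seated crank's origin is 20 mm below this point. The shaft turns stiffly (0.15 N m) and stays where it is left
- part_top (a point): centre of the flat top face of the steel part (50 x 44 x 14 mm) clamped on the platform; rises with the platform
- gauge_tip (a point): top face of the level finger of the height gauge, near the finger's end beside the steel part; the height to reach. The gauge: dark base 70 x 60 mm, 226 mm tall steel column on the +y side of the platform, black slide with a steel finger 12 mm wide and 6 mm thick pointing to the part
- loupe: bystander: black plastic magnifier, 48 mm across, 42 mm tall, standing; origin in its underside's centre
- lens_ring: bystander: black flat lens ring, 56 mm across, 16 mm tall; origin in its underside's centre
- caliper: bystander: steel caliper lying flat, 200 mm long; origin in its underside's centre
- driver: bystander: screwdriver lying flat
- gauge_block: bystander: steel block 35 x 12 x 30 mm, standing; origin in its underside's centre
- turned_ring: bystander: turned aluminium ring, 40 mm across, 14 mm tall; origin in its underside's centre
- cleaner: bystander: white bottle, 40 mm across, 100 mm tall, standing; origin in its underside's centre
There are look-alikes about, which are no part of the job. What is shaped like the crank but blue or purple is not meant.

How it is judged:
By the outcome, as a careful person would: the job done as asked, in the order asked, and still so for the second after the job is handed in, with the robot touching nothing.
It also fails if it takes over 72 s, if anything falls off the work surface, if the arm or the gripper's body presses on something with over 40 N, if the wrist force passes 120 N, or if a joint passes its speed limit or range.

## Working session

There is one attempt and no reset: what is moved stays moved. The work goes in short steps, Python scripts to look and compute and a tool call to move; the robot and the scene stay as the last step left them, time stands still between calls to the robot, and variables do not carry over. Pictures are saved under pics/ and viewed, at most 10 in all, crops included, and the job is handed in when it is done.

Besides the shell and the picture viewer there is one more tool, called after "Request:" by a JSON object that holds its "fn" and its "kwargs", one argument or row to a line. play_rows: Moves the arm, as the interface text tells. Shifts and turns lie within -1 to 1; 1 stands for 20 mm of shift or 2 pi rad of turn. Its arguments: {"type":"object","properties":{"targets":{"type":"array"},"grip_force":{"type":"number"}},"required":["targets"]}

```bash
mkdir -p pics; cat > h.py <<'E'
import numpy as np, cv2
from plant import manip
def save(n,im): cv2.imwrite('pics/'+n+'.png',im[:,:,::-1])
def pts(depth,c):
    K,R,t=[np.array(c[k]) for k in('K','R','t')]
    v,u=np.mgrid[:480,:640]
    z=depth
    P=np.stack([(u-K[0,2])/K[0,0]*z,(v-K[1,2])/K[1,1]*z,z],-1)
    return (P-t.ravel())@R
E
python3 - <<'E'
from h import *
s=manip.read_state();print(s)
for n in('top','side'):
    im,d=manip.grab_frame(n);save(n,im);np.savez(n,im=im,d=d)
    c=manip.get_calibration(n);print(n,{k:np.round(v,3).tolist() for k,v in c.items()})
print(manip.get_calibration('wrist'))
E
```

```text
{'time_s': 0.0, 'joints': array([-1.21649702e+00,  4.94200176e-01,  1.34614503e+00,  3.24925846e-05,
        1.30249559e+00, -9.55162786e-02]), 'qvel': array([-1.21588098e-04, -9.79623079e-05, -4.66190832e-04, -9.63705014e-04,
        1.72192497e-04,  4.58875087e-04]), 'effort': array([ 2.38360208e-04, -8.78824067e+01, -3.81848288e+01,  7.07341754e-02,
        5.33122150e-02, -7.39579013e-05]), 'position': array([ 271.61851343, -562.46315264,  213.32299312]), 'tcp_rot': array([[ 9.00531083e-01,  4.34791451e-01, -4.03638179e-04],
       [ 4.34791612e-01, -9.00530321e-01,  1.18149006e-03],
       [ 1.50213360e-04, -1.23946702e-03, -9.99999221e-01]]), 'force': array([-0.83819153, -1.05738672, -0.28212551]), 'ft_torque': array([ 0.02802837, -0.02206833,  0.05565843]), 'gripper_force': 0.0, 'grip_width': 91.49089242521609}
top {'K': [[550.805, 0.0, 312.947], [0.0, 550.805, 235.16], [0.0, 0.0, 1.0]], 'R': [[0.021, -1.0, 0.014], [-0.997, -0.022, -0.077], [0.077, -0.013, -0.997]], 't': [-52.9, 519.296, 1486.907]}
side {'K': [[556.106, 0.0, 317.479], [0.0, 556.106, 249.152], [0.0, 0.0, 1.0]], 'R': [[-0.933, -0.361, 0.005], [-0.225, 0.57, -0.79], [0.282, -0.738, -0.612]], 't': [456.955, 203.072, 1183.853]}
{'K': array([[371.64829954,   0.        , 322.87157185],
       [  0.        , 371.64829954, 246.1728926 ],
       [  0.        ,   0.        ,   1.        ]]), 'hand_eye': array([[ 2.58110239e-04, -9.57615970e-01, -2.88047892e-01,
         8.29358247e+01],
       [ 9.99999541e-01,  5.12945728e-04, -8.09222725e-04,
        -1.66675041e-01],
       [ 9.22677540e-04, -2.88047551e-01,  9.57615663e-01,
        -1.71246885e+02],
       [ 0.00000000e+00,  0.00000000e+00,  0.00000000e+00,
         1.00000000e+00]])}
```

View pics/top.png

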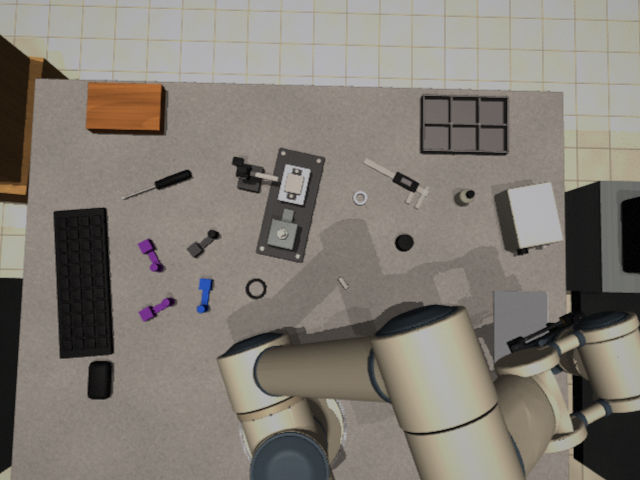

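View pics/side.png

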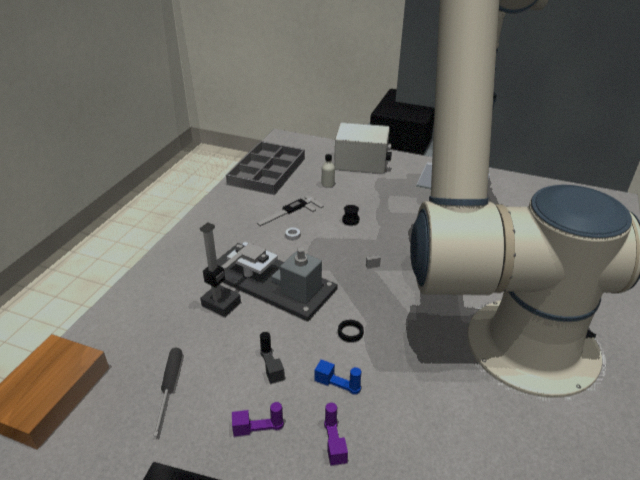

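Top view: dark crank with hub at (196,250) and knob at (212,235); gearbox/shaft at (284,232), part at (295,182), gauge at (245,178). The side view agrees: crank hub at (274,370), shaft at (300,252).

```bash
python3 - <<'E'
from h import *
z=np.load('top.npz');im,d=z['im'],z['d'];c=manip.get_calibration('top');P=pts(d,c)
def reg(name,u0,u1,v0,v1,zl,zh):
    m=np.zeros((480,640),bool);m[v0:v1,u0:u1]=1;m&=(P[...,2]>zl)&(P[...,2]<zh)
    q=P[m];print(name,len(q),np.round(np.median(q,0),1),q.mean(0).round(1),q.min(0).round(1),q.max(0).round(1));return q
reg('hub',185,206,240,260,25,45)
reg('knob',203,222,226,243,45,70)
reg('arm',185,222,226,260,6,20)
q=reg('gearbox',262,306,205,262,92,106);print(cv2.minAreaRect(q[:,:2].astype(np.float32)))
reg('shaft',270,300,220,245,120,150)
reg('platform/part',275,315,160,205,60,150)
reg('finger',250,285,168,190,60,200)
reg('gaugecol',225,265,150,190,150,260)
q=reg('base',255,330,145,265,13,23);print(cv2.minAreaRect(q[:,:2].astype(np.float32)))
E
```

```text
hub 131 [472.4 280.1  33.3] [473.1 280.   33.4] [452.9 259.1  25.3] [493.8 300.1  41.8]
knob 58 [515.4 230.8  53.1] [516.  231.2  53.1] [506.3 220.5  45.1] [525.9 241.8  60.1]
arm 133 [495.9 254.3   9.5] [494.2 253.7  10. ] [448.5 210.9   6. ] [541.1 307.7  18.8]
gearbox 609 [514.9  40.4  98.9] [514.9  40.9  98.9] [477.    1.2  92. ] [554.7  80.7 105.8]
((515.4918212890625, 40.94496154785156), (70.04190063476562, 70.264404296875), 79.16667938232422)
shaft 34 [515.3  40.6 135.2] [515.4  40.6 134.7] [507.6  32.8 122.5] [523.7  48.1 141.7]
platform/part 668 [652.1  14.7  70.1] [652.1  15.1  69.4] [599.6 -27.1  60. ] [707.5  62.3 101.1]
finger 174 [666.5  85.5  93.8] [665.9  84.2  88.9] [637.4  38.3  60.4] [695.8 128.2 106.4]
gaugecol 123 [674.9 144.4 224. ] [676.  144.8 212.3] [665.7 131.7 150.4] [688.2 158.4 230.2]
base 2657 [600.   15.3  17.2] [605.9  22.3  17.4] [446.1 -65.4  13. ] [761.4 120.7  23. ]
((608.2403564453125, 47.70148468017578), (178.2091064453125, 299.9146728515625), 78.9935531616211)
```

Request:
{"fn": "play_rows", "kwargs": {
  "targets": [
    {"linear": [0.4,1,-0.03],"roll": 0.007,"grip": 1},
    {"linear": [0.4,1,-0.03],"roll": 0.007,"grip": 1},
    {"linear": [0.4,1,-0.03],"roll": 0.007,"grip": 1},
    {"linear": [0.4,1,-0.03],"roll": 0.007,"grip": 1},
    {"linear": [0.4,1,-0.03],"roll": 0.007,"grip": 1},
    {"linear": [0.4,1,-0.03],"roll": 0.007,"grip": 1},
    {"linear": [0.4,1,-0.03],"roll": 0.007,"grip": 1},
    {"linear": [0.4,1,-0.03],"roll": 0.007,"grip": 1},
    {"linear": [0.4,1,-0.03],"roll": 0.007,"grip": 1},
    {"linear": [0.4,1,-0.03],"roll": 0.007,"grip": 1}
  ]
}}

```text
time_s: 1.35
position: [352.3, -361.5, 207.9]
tcp_rot: [[0.627, 0.779, -0.0], [0.779, -0.627, 0.0], [0.0, -0.0, -1.0]]
force: [-0.7, -0.1, 0.1]
grip_width: 91.0
gripper_force: 0.0
```

Request:
{"fn": "play_rows", "kwargs": {
  "targets": [
    {"linear": [0.4,1,-0.03],"roll": 0.007,"grip": 1},
    {"linear": [0.4,1,-0.03],"roll": 0.007,"grip": 1},
    {"linear": [0.4,1,-0.03],"roll": 0.007,"grip": 1},
    {"linear": [0.4,1,-0.03],"roll": 0.007,"grip": 1},
    {"linear": [0.4,1,-0.03],"roll": 0.007,"grip": 1},
    {"linear": [0.4,1,-0.03],"roll": 0.007,"grip": 1},
    {"linear": [0.4,1,-0.03],"roll": 0.007,"grip": 1},
    {"linear": [0.4,1,-0.03],"roll": 0.007,"grip": 1},
    {"linear": [0.4,1,-0.03],"roll": 0.007,"grip": 1},
    {"linear": [0.4,1,-0.03],"roll": 0.007,"grip": 1}
  ]
}}

```text
time_s: 2.6
position: [432.0, -161.5, 201.9]
tcp_rot: [[0.236, 0.972, 0.0], [0.972, -0.236, -0.0], [-0.0, 0.0, -1.0]]
force: [-0.4, 0.0, -0.0]
grip_width: 91.2
gripper_force: 0.0
```

Request:
{"fn": "play_rows", "kwargs": {
  "targets": [
    {"linear": [0.4,1,-0.03],"roll": 0.007,"grip": 1},
    {"linear": [0.4,1,-0.03],"roll": 0.007,"grip": 1},
    {"linear": [0.4,1,-0.03],"roll": 0.007,"grip": 1},
    {"linear": [0.4,1,-0.03],"roll": 0.007,"grip": 1},
    {"linear": [0.4,1,-0.03],"roll": 0.007,"grip": 1},
    {"linear": [0.4,1,-0.03],"roll": 0.007,"grip": 1},
    {"linear": [0.4,1,-0.03],"roll": 0.007,"grip": 1},
    {"linear": [0.4,1,-0.03],"roll": 0.007,"grip": 1},
    {"linear": [0.4,0.5,0],"roll": 0,"grip": 1},
    {"linear": [0,0,0],"roll": 0,"grip": 1}
  ]
}}

```text
time_s: 3.85
position: [504.1, 7.7, 197.1]
tcp_rot: [[-0.111, 0.994, 0.0], [0.994, 0.111, -0.0], [-0.0, 0.0, -1.0]]
force: [-0.4, 0.7, 0.4]
grip_width: 91.4
gripper_force: 0.0
```

```bash
cat >> h.py <<'E'
c=manip.get_calibration('wrist');Kw=c['K'];HE=c['hand_eye']
def ray(s,u,v):
    x=(np.asarray(u)-Kw[0,2])/Kw[0,0];y=(np.asarray(v)-Kw[1,2])/Kw[1,1];r=np.hypot(x,y)+1e-12
    d=np.stack([np.sin(r)*x/r,np.sin(r)*y/r,np.cos(r)],-1)
    R=np.array(s['tcp_rot']);return R@HE[:3,3]+s['position'], d@(R@HE[:3,:3]).T
def onplane(s,u,v,z):
    o,d=ray(s,u,v);return o+d*((z-o[2])/d[...,2])[...,None]
def proj(s,X):
    R=np.array(s['tcp_rot']);p=(np.asarray(X)-s['position'])@R
    p=(p-HE[:3,3])@HE[:3,:3];rr=np.hypot(p[...,0],p[...,1])+1e-12;th=np.arctan2(rr,p[...,2])
    return np.stack([Kw[0,2]+Kw[0,0]*th*p[...,0]/rr,Kw[1,2]+Kw[1,1]*th*p[...,1]/rr],-1)
def wpts(s,d):
    v,u=np.mgrid[:480,:640];x=(u-Kw[0,2])/Kw[0,0];y=(v-Kw[1,2])/Kw[1,1];r=np.hypot(x,y)
    o,dd=ray(s,u,v);return o+dd*(d/np.cos(r))[...,None]
E
python3 - <<'E'
from h import *
s=manip.read_state();print(s['position'],s['joints'],s['time_s'],s['tcp_rot'].round(3).tolist())
im,d=manip.grab_frame('wrist');np.savez('w1',im=im,d=d,pos=s['position'],R=s['tcp_rot'])
p=proj(s,[515.4,40.6,137]);print(p, proj(s,[652,15,90]))
P=wpts(s,d);q=P[(P[...,2]>128)&(np.abs(P[...,0]-515)<30)&(np.abs(P[...,1]-41)<30)];print(len(q),q.mean(0),q.min(0),q.max(0))
u,v=p.astype(int);cr=im[max(v-50,0):v+50,max(u-50,0):u+50]
out=np.full((480,800+0,3),0,np.uint8);out=np.zeros((400,800,3),np.uint8)
out[:,:400]=cv2.resize(cr,(400,400),interpolation=2);out[:300,400:]=cv2.resize(im,(400,300));save('w1',out)
E
```

```text
[504.07252884   7.7100181  197.08196313] [-1.03142704e-01  3.44178990e-01  1.66076546e+00 -9.90531491e-05
  1.13642226e+00 -2.14238883e-01] 3.85 [[-0.111, 0.994, 0.0], [0.994, 0.111, -0.0], [-0.0, 0.0, -1.0]]
[344.65882867 218.38963628] [495.6444025  255.31594946]
27885 [513.91459004  36.36357915 306.01216192] [485.00697986  24.94049864 128.11906122] [544.99047541  48.47291479 327.97427215]
```

View pics/w1.png

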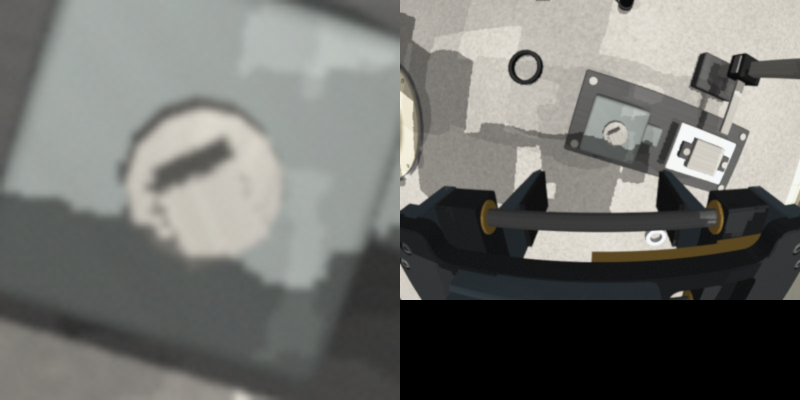

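Crop: collar disc with shaft's dark +y side face, a strip from about (155,180) to (230,145), whose lower edge is the top face's edge. I'll measure its direction by minAreaRect and by ray casting.

```bash
python3 - <<'E'
from h import *
z=np.load('w1.npz');im=z['im'];s=dict(position=z['pos'],tcp_rot=z['R'])
u0,v0=344-50,218-50
g=cv2.cvtColor(im,cv2.COLOR_RGB2GRAY)[v0:v0+100,u0:u0+100]
g4=cv2.resize(g,None,fx=8,fy=8,interpolation=cv2.INTER_CUBIC)
m=(g4<120).astype(np.uint8);roi=np.zeros_like(m);cv2.circle(roi,(395,360),130,1,-1)
m&=roi
n,lab,st,ce=cv2.connectedComponentsWithStats(m)
for i in range(1,n):
    if st[i,4]<1500: continue
    c=cv2.findContours((lab==i).astype(np.uint8),0,2)[0][0]
    r=cv2.minAreaRect(c);b=cv2.boxPoints(r)
    X=onplane(s,(b[:,0]+.5)/8-.5+u0,(b[:,1]+.5)/8-.5+v0,137)
    e=np.diff(np.vstack([X,X[:1]]),axis=0)[:,:2]
    print(st[i],r,X.round(1)[:,:2].tolist(),np.hypot(*e.T).round(1),np.degrees(np.arctan2(e[:,1],e[:,0])).round(1))
    poly=cv2.approxPolyDP(c,8,True)[:,0];print((poly/2).tolist())
    A=onplane(s,(poly[:,0]+.5)/8-.5+u0,(poly[:,1]+.5)/8-.5+v0,137);print(A[:,:2].round(1).tolist())
    B=onplane(s,(poly[:,0]+.5)/8-.5+u0,(poly[:,1]+.5)/8-.5+v0,115);print(B[:,:2].round(1).tolist())
E
```

```text
[ 308  284  151   97 5995] ((379.6908874511719, 332.1899719238281), (43.8646125793457, 165.9598388671875), 67.58384704589844) [[505.8, 44.7], [517.2, 51.1], [518.9, 48.0], [507.5, 41.5]] [13.1  3.5 13.2  3.5] [  29.4  -60.7 -150.5  118.6]
[[224.5, 143.5], [162.5, 167.0], [154.0, 188.0], [208.5, 170.0], [228.0, 155.5]]
[[517.4, 50.6], [508.1, 45.7], [507.1, 42.2], [515.4, 46.0], [518.2, 48.7]]
[[519.4, 46.9], [509.2, 41.5], [508.2, 37.7], [517.2, 41.9], [520.2, 44.8]]
```

Request:
{"fn": "play_rows", "kwargs": {
  "targets": [
    {"linear": [-0.11,0.97,0],"roll": 0.007,"grip": 1},
    {"linear": [-0.11,0.97,0],"roll": 0.007,"grip": 1},
    {"linear": [-0.11,0.97,-0.1],"roll": 0.007,"grip": 1},
    {"linear": [-0.11,0.97,-0.2],"roll": 0.007,"grip": 1},
    {"linear": [-0.11,0.97,-0.2],"roll": 0.007,"grip": 1},
    {"linear": [-0.11,0.97,-0.2],"roll": 0.007,"grip": 1},
    {"linear": [-0.11,0.97,-0.2],"roll": 0.007,"grip": 1},
    {"linear": [-0.11,0.97,-0.2],"roll": 0.007,"grip": 1},
    {"linear": [-0.11,0.97,-0.2],"roll": 0.007,"grip": 1},
    {"linear": [-0.11,0.97,-0.2],"roll": 0.007,"grip": 1}
  ]
}}

```text
time_s: 5.15
position: [481.6, 201.2, 167.0]
tcp_rot: [[-0.524, 0.852, -0.0], [0.852, 0.524, -0.0], [-0.0, -0.0, -1.0]]
force: [-0.8, -0.2, -0.6]
grip_width: 91.0
gripper_force: 0.0
```

Request:
{"fn": "play_rows", "kwargs": {
  "targets": [
    {"linear": [-0.11,0.97,-0.2],"roll": 0.007,"grip": 1},
    {"linear": [-0.11,0.97,-0.2],"roll": 0.007,"grip": 1},
    {"linear": [-0.11,0.97,-0.2],"roll": 0.007,"grip": 1},
    {"linear": [-0.11,0.97,-0.2],"roll": 0.006,"grip": 1},
    {"linear": [0,0,0],"roll": 0,"grip": 1},
    {"linear": [0,0,0],"roll": 0,"grip": 1},
    {"linear": [0,0,0],"roll": 0,"grip": 1},
    {"linear": [0,0,0],"roll": 0,"grip": 1},
    {"linear": [0,0,0],"roll": 0,"grip": 1},
    {"linear": [0,0,0],"roll": 0,"grip": 1}
  ]
}}

```text
time_s: 6.4
position: [473.0, 278.7, 151.2]
tcp_rot: [[-0.659, 0.752, 0.0], [0.752, 0.659, 0.0], [-0.0, 0.0, -1.0]]
force: [-0.1, -0.1, -0.1]
grip_width: 91.2
gripper_force: 0.0
```

```bash
python3 - <<'E'
from h import *
s=manip.read_state();print(s['position'],s['joints'],s['time_s'],s['tcp_rot'].round(3).tolist())
im,d=manip.grab_frame('wrist');np.savez('w2',im=im,d=d,pos=s['position'],R=s['tcp_rot'])
print(proj(s,[472.5,280,34]),proj(s,[515.5,231,55]),proj(s,[515.4,40.6,137]))
save('w2',im)
E
```

```text
[472.98720775 278.66276117 151.15175071] [ 4.23620568e-01  4.59660803e-01  1.61071562e+00  9.57032642e-06
  1.07115861e+00 -2.96133934e-01] 6.4 [[-0.659, 0.752, 0.0], [0.752, 0.659, 0.0], [-0.0, 0.0, -1.0]]
[321.9721879  238.89736679] [321.98761025 323.20362538] [180.34860762 497.81806291]
```

View pics/w2.png

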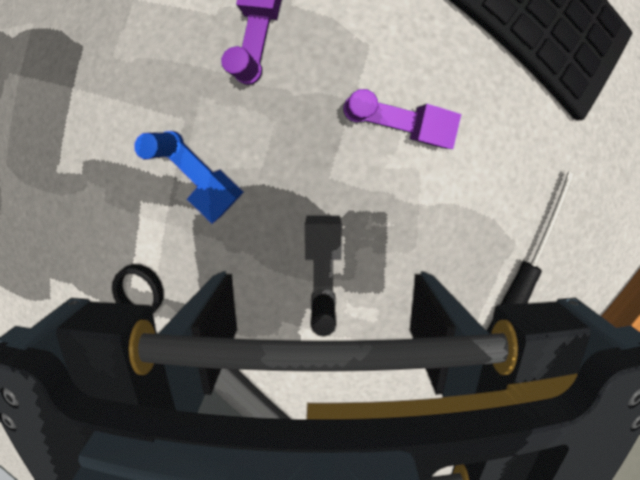

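Crank is centred and well aligned: hub at (323,236), knob at (323,315), both between the open fingers. I'll measure its exact centre and yaw.

```bash
python3 - <<'E'
from h import *
z=np.load('w2.npz');im,d=z['im'],z['d'];s=dict(position=z['pos'],tcp_rot=z['R'])
P=wpts(s,d)
box=np.zeros((480,640),bool);box[205:345,295:352]=1
print('table z',np.median(P[200:210,290:300,2]))
for n,lo,hi,v0,v1 in(('hub',28,40,205,262),('knob',47,65,280,345)):
    m=box&(P[...,2]>lo)&(P[...,2]<hi);m[:v0]=0;m[v1:]=0
    q=P[m];r=cv2.minAreaRect(q[:,:2].astype(np.float32));print(n,len(q),q.mean(0).round(1),r)
g=cv2.cvtColor(im,cv2.COLOR_RGB2GRAY)
m=((g<75)&box).astype(np.uint8);m[262:]=0
c=max(cv2.findContours(m,0,2)[0],key=cv2.contourArea);r=cv2.minAreaRect(c);b=cv2.boxPoints(r)
print(r,onplane(s,b[:,0],b[:,1],34).round(1)[:,:2].tolist())
rows=[(v,np.flatnonzero(m[v]).min(),np.flatnonzero(m[v]).max()) for v in range(215,262,4) if m[v].any()];print(rows)
E
```

```text
table z 0.4383201950173543
hub 1375 [474.1 279.2  34.3] ((474.474365234375, 278.6278076171875), (29.774152755737305, 30.326335906982422), 41.73687744140625)
knob 567 [516.1 231.5  54.4] ((517.220458984375, 230.45321655273438), (21.16362762451172, 21.600521087646484), 55.369140625)
((322.5, 238.0), (46.0, 37.0), 90.0) [[448.8, 285.4], [470.9, 304.7], [496.6, 276.1], [473.8, 256.1]]
[(215, np.int64(307), np.int64(326)), (219, np.int64(305), np.int64(340)), (223, np.int64(304), np.int64(341)), (227, np.int64(305), np.int64(340)), (231, np.int64(305), np.int64(341)), (235, np.int64(305), np.int64(340)), (239, np.int64(305), np.int64(340)), (243, np.int64(305), np.int64(340)), (247, np.int64(305), np.int64(338)), (251, np.int64(305), np.int64(332)), (255, np.int64(305), np.int64(332)), (259, np.int64(306), np.int64(331))]
```

Request:
{"fn": "play_rows", "kwargs": {
  "targets": [
    {"linear": [0.065,0,-0.9],"roll": 0,"grip": 1},
    {"linear": [0,0,-0.9],"roll": 0,"grip": 1},
    {"linear": [0,0,-0.9],"roll": 0,"grip": 0.8},
    {"linear": [0,0,-0.9],"roll": 0,"grip": 0.7},
    {"linear": [0,0,-0.9],"roll": 0,"grip": 0.6},
    {"linear": [0,0,-0.9],"roll": 0,"grip": 0.6},
    {"linear": [0,0,-0.9],"roll": 0,"grip": 0.6},
    {"linear": [0,0,-0.6],"roll": 0,"grip": 0.6},
    {"linear": [0,0,-0.4],"roll": 0,"grip": 0.6},
    {"linear": [0,0,0],"roll": 0,"grip": 0.4}
  ],
  "grip_force": 25
}}

```text
time_s: 7.7
position: [474.2, 278.7, 4.9]
tcp_rot: [[-0.659, 0.752, -0.0], [0.752, 0.659, -0.0], [0.0, -0.0, -1.0]]
force: [0.0, 0.5, 0.8]
grip_width: 47.7
gripper_force: 0.0
```

Request:
{"fn": "play_rows", "kwargs": {
  "targets": [
    {"linear": [0,0,0],"roll": 0,"grip": 0.3},
    {"linear": [0,0,0],"roll": 0,"grip": 0.2},
    {"linear": [0,0,0],"roll": 0,"grip": 0},
    {"linear": [0,0,0],"roll": 0,"grip": 0},
    {"linear": [0,0,0.3],"roll": 0,"grip": 0},
    {"linear": [0,0,0.8],"roll": 0,"grip": 0},
    {"linear": [0,0,1],"roll": 0,"grip": 0},
    {"linear": [0,0,1],"roll": 0,"grip": 0},
    {"linear": [0,0,1],"roll": 0,"grip": 0},
    {"linear": [0,0,1],"roll": 0,"grip": 0}
  ],
  "grip_force": 25
}}

```text
time_s: 8.95
position: [474.2, 278.8, 108.8]
tcp_rot: [[-0.659, 0.752, 0.001], [0.752, 0.659, 0.0], [-0.0, 0.001, -1.0]]
force: [0.9, 0.7, -1.1]
grip_width: 30.0
gripper_force: 24.9
```

Request:
{"fn": "play_rows", "kwargs": {
  "targets": [
    {"linear": [0.17,-0.6,0.8],"roll": -0.003,"grip": 0},
    {"linear": [0.17,-1,0.8],"roll": -0.003,"grip": 0},
    {"linear": [0.17,-1,0.7],"roll": -0.003,"grip": 0},
    {"linear": [0.17,-1,0.6],"roll": -0.003,"grip": 0},
    {"linear": [0.17,-1,0.4],"roll": -0.003,"grip": 0},
    {"linear": [0.17,-1,0],"roll": -0.003,"grip": 0},
    {"linear": [0.17,-1,0],"roll": -0.003,"grip": 0},
    {"linear": [0.17,-1,0],"roll": -0.003,"grip": 0},
    {"linear": [0.17,-1,0],"roll": -0.003,"grip": 0},
    {"linear": [0.17,-1,0],"roll": -0.003,"grip": 0}
  ]
}}

```text
time_s: 10.2
position: [508.0, 84.8, 173.4]
tcp_rot: [[-0.505, 0.863, -0.0], [0.863, 0.505, -0.0], [0.0, -0.0, -1.0]]
force: [0.2, -0.8, -1.9]
grip_width: 29.9
gripper_force: 24.9
```

Request:
{"fn": "play_rows", "kwargs": {
  "targets": [
    {"linear": [0.17,-1,0],"roll": -0.003,"grip": 0},
    {"linear": [0.17,-0.9,0],"roll": -0.004,"grip": 0},
    {"linear": [0,-0.44,0],"roll": 0,"grip": 0},
    {"linear": [0,0,0],"roll": 0,"grip": 0},
    {"linear": [0,0,0],"roll": 0,"grip": 0},
    {"linear": [0,0,0],"roll": 0,"grip": 0},
    {"linear": [0,0,0],"roll": 0,"grip": 0},
    {"linear": [0,0,0],"roll": 0,"grip": 0},
    {"linear": [0,0,0],"roll": 0,"grip": 0},
    {"linear": [0,0,0],"roll": 0,"grip": 0}
  ]
}}

```text
time_s: 11.45
position: [515.0, 40.0, 173.1]
tcp_rot: [[-0.468, 0.883, -0.0], [0.883, 0.468, -0.0], [0.0, -0.0, -1.0]]
force: [-0.5, 0.2, -1.6]
grip_width: 29.9
gripper_force: 24.9
```

```bash
python3 - <<'E'
from h import *
s=manip.read_state();print(s['position'],s['time_s'],s['force'],np.degrees(np.arctan2(*s['tcp_rot'][1::-1,1])))
im,d=manip.grab_frame('wrist');np.savez('w3',im=im,d=d,pos=s['position'],R=s['tcp_rot'])
p=proj(s,[515.5,40,137]);print(p)
si,sd=manip.grab_frame('side');np.savez('s3',im=si,d=sd)
u,v=p.astype(int);cr=im[v-60:v+40,u-50:u+50];out=np.zeros((400,800,3),np.uint8)
out[:,:400]=cv2.resize(cr,(400,400),interpolation=2);out[:,400:]=cv2.resize(si[205:305,250:350],(400,400),interpolation=2);save('w3',out)
E
```

```text
[515.01374738  39.97505617 173.08801243] 11.45 [-0.53167431  0.21924117 -1.61078975] 27.932648594678525
[321.53736201 278.02147306]
```

View pics/w3.png

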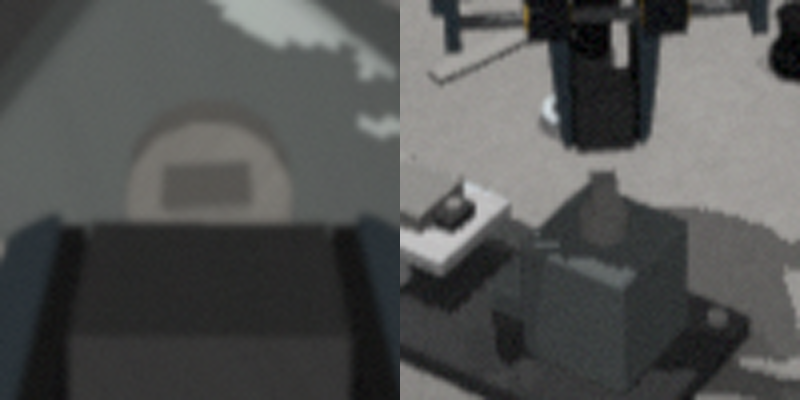

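The crop shows the shaft's side face as a strip x 162–252, y 162–207, nearly parallel to the hub. I'll measure its small residual tilt and offset.

```bash
python3 - <<'E'
from h import *
z=np.load('w3.npz');im=z['im'];s=dict(position=z['pos'],tcp_rot=z['R'])
u0,v0=321-50,278-60
g=cv2.GaussianBlur(cv2.cvtColor(im,cv2.COLOR_RGB2GRAY),(0,0),0.7)[v0:v0+100,u0:u0+100].astype(np.float32)
print(g[30:58:2,36:68:2].astype(int))
# subpixel edges: strip rows: per column gradient extremes
dy=cv2.Sobel(g,cv2.CV_32F,0,1);dx=cv2.Sobel(g,cv2.CV_32F,1,0)
def sub(a,i): return i+0.5*(a[i-1]-a[i+1])/(a[i-1]-2*a[i]+a[i+1])
cols=range(43,61)
bot=[sub(dy[:,c],48+int(np.argmax(dy[48:55,c]))) for c in cols]
top=[sub(-dy[:,c],37+int(np.argmin(dy[37:45,c]))) for c in cols]
rows=range(43,50)
L=[sub(-dx[r],37+int(np.argmin(dx[r,37:44]))) for r in rows];Rr=[sub(dx[r],58+int(np.argmax(dx[r,58:67]))) for r in rows]
for n,a in(('bot',bot),('top',top)): print(n,np.round(a,1),np.polyfit(cols,a,1))
print(np.round(L,1),np.round(Rr,1))
R=s['tcp_rot']
def seg(a,zp):
    k=np.polyfit(cols,a,1);u=np.array([41.,62.]);X=onplane(s,u+u0,np.polyval(k,u)+v0,zp);e=X[1]-X[0];return np.degrees(np.arctan2(e[1],e[0])),X[:,:2]
print(seg(bot,137),seg(top,115))
for r,l,rr in zip(rows,L,Rr):
    # left/right edges at interpolated height between bottom row(137) and top row (115)
    f=(r-np.mean(top))/(np.mean(bot)-np.mean(top));zp=115+22*f
    X=onplane(s,np.array([l,rr])+u0,np.array([r,r])+v0,zp);print((X-s['position'])@R[:,1])
X=onplane(s,np.array([52.+u0]),np.array([np.polyval(np.polyfit(cols,bot,1),52)+v0]),137);print('edge along tool x',(X-s['position'])@R[:,0])
E
```

```text
[[ 92  88  84  85  87  92  98  98  98  97  96  92  88  85  85  86]
 [ 89  85  88  94 101 108 114 115 116 114 113 111 105  95  87  85]
 [ 85  93 104 110 114 114 116 117 117 116 118 120 119 113 101  90]
 [ 91 106 114 115 115 116 117 117 116 118 120 121 122 120 115 106]
 [104 114 114 114 115 115 116 115 116 118 119 120 119 119 119 116]
 [113 115 112 108 108 106 105 105 104 105 104 103 103 110 118 118]
 [115 114 105  92  90  89  89  88  88  88  88  87  88 102 117 117]
 [114 113 102  88  85  85  86  85  85  85  85  85  86 100 116 118]
 [114 113 101  87  85  85  85  85  85  85  85  85  86  97 114 120]
 [114 113  99  86  85  85  85  85  85  85  85  85  85  96 115 120]
 [116 114  98  87  87  87  89  89  89  89  91  91  92 100 115 119]
 [115 113 105  97  96  98 100 101 103 102 102 104 106 110 117 117]
 [100 100 100  98  96  96  97  99 101 101 101 102 103 105 107 106]
 [ 59  59  60  59  58  58  59  61  65  65  65  65  65  65  66  66]]
bot [51.6 51.5 51.4 51.3 51.2 51.1 51.1 51.  51.  51.  51.  51.  50.9 50.8
 50.7 50.8 50.8 50.8] [-4.91763451e-02  5.35892953e+01]
top [40.8 40.8 40.8 40.6 40.5 40.5 40.5 40.5 40.4 40.3 40.3 40.3 40.2 40.1
 40.  40.  40.  39.9] [-0.05527332 43.20321233]
[40.3 40.2 40.2 40.1 40.  39.9 39.8] [62.1 62.2 62.3 62.5 62.7 62.7 62.7]
(np.float64(30.969957225000496), array([[507.96940411,  42.11130189],
       [518.6818359 ,  48.54033775]])) (np.float64(31.30293760729677), array([[507.74900002,  41.16674865],
       [519.44692688,  48.28002117]]))
[-6.13300704  7.72349921]
[-6.12750237  7.72489657]
[-6.10732917  7.76225331]
[-6.07336083  7.8107979 ]
[-6.0646089   7.88452508]
[-6.05971117  7.86146057]
[-6.0524386   7.77312797]
edge along tool x [5.53716503]
```

Request:
{"fn": "play_rows", "kwargs": {
  "targets": [
    {"linear": [0.065,-0.045,0],"roll": 0.009,"grip": 0},
    {"linear": [0,0,-0.3],"roll": 0,"grip": 0},
    {"linear": [0,0,-0.4],"roll": 0,"grip": 0},
    {"linear": [0,0,-0.4],"roll": 0,"grip": 0},
    {"linear": [0,0,-0.3],"roll": 0,"grip": 0},
    {"linear": [0,0,-0.1],"roll": 0,"grip": 0},
    {"linear": [0,0,-0.05],"roll": 0,"grip": 0},
    {"linear": [0,0,-0.05],"roll": 0,"grip": 0},
    {"linear": [0,0,-0.05],"roll": 0,"grip": 0},
    {"linear": [0,0,0],"roll": 0,"grip": 0}
  ]
}}

```text
time_s: 12.8
position: [516.3, 39.0, 140.1]
tcp_rot: [[-0.518, 0.856, 0.0], [0.856, 0.518, -0.0], [-0.0, 0.0, -1.0]]
force: [-0.3, -0.5, -2.4]
grip_width: 29.6
gripper_force: 24.9
```

Request:
{"fn": "play_rows", "kwargs": {
  "targets": [
    {"linear": [0,0,-0.05],"roll": 0,"grip": 0},
    {"linear": [0,0,-0.05],"roll": 0,"grip": 0},
    {"linear": [0,0,-0.05],"roll": 0,"grip": 0},
    {"linear": [0,0,-0.05],"roll": 0,"grip": 0},
    {"linear": [0,0,-0.05],"roll": 0,"grip": 0},
    {"linear": [0,0,0],"roll": 0,"grip": 0},
    {"linear": [0,0,0],"roll": 0,"grip": 0},
    {"linear": [0,0,0],"roll": 0,"grip": 0},
    {"linear": [0,0,0],"roll": 0,"grip": 0},
    {"linear": [0,0,0],"roll": 0,"grip": 0}
  ]
}}

```text
time_s: 14.05
position: [516.3, 39.1, 135.1]
tcp_rot: [[-0.518, 0.856, -0.0], [0.856, 0.518, 0.0], [0.0, -0.0, -1.0]]
force: [-0.8, -0.2, -2.6]
grip_width: 30.0
gripper_force: 24.9
```

Request:
{"fn": "play_rows", "kwargs": {
  "targets": [
    {"linear": [0,0,-0.07],"roll": 0,"grip": 0},
    {"linear": [0,0,-0.07],"roll": 0,"grip": 0},
    {"linear": [0,0,-0.07],"roll": 0,"grip": 0},
    {"linear": [0,0,-0.07],"roll": 0,"grip": 0},
    {"linear": [0,0,-0.07],"roll": 0,"grip": 0},
    {"linear": [0,0,-0.07],"roll": 0,"grip": 0},
    {"linear": [0,0,-0.07],"roll": 0,"grip": 0},
    {"linear": [0,0,-0.06],"roll": 0,"grip": 0},
    {"linear": [0,0,0],"roll": 0,"grip": 0},
    {"linear": [0,0,0],"roll": 0,"grip": 0}
  ]
}}

```text
time_s: 15.3
position: [516.3, 39.1, 124.1]
tcp_rot: [[-0.518, 0.856, -0.0], [0.856, 0.518, 0.0], [0.0, -0.0, -1.0]]
force: [-1.8, 0.1, -3.7]
grip_width: 30.1
gripper_force: 24.9
```

Request:
{"fn": "play_rows", "kwargs": {
  "targets": [
    {"linear": [0,0,-0.03],"roll": 0,"grip": 0},
    {"linear": [0,0,-0.03],"roll": 0,"grip": 0},
    {"linear": [0,0,-0.03],"roll": 0,"grip": 0},
    {"linear": [0,0,0],"roll": 0,"grip": 0},
    {"linear": [0,0,0],"roll": 0,"grip": 0},
    {"linear": [0,0,0],"roll": 0,"grip": 0},
    {"linear": [0,0,0],"roll": 0,"grip": 0},
    {"linear": [0,0,0],"roll": 0,"grip": 0},
    {"linear": [0,0,0],"roll": 0,"grip": 0},
    {"linear": [0,0,0],"roll": 0,"grip": 0}
  ]
}}

```text
time_s: 16.55
position: [516.4, 39.0, 122.5]
tcp_rot: [[-0.518, 0.856, 0.0], [0.856, 0.518, -0.0], [-0.0, 0.0, -1.0]]
force: [-3.7, -1.6, 5.4]
grip_width: 29.5
gripper_force: 24.9
```

Request:
{"fn": "play_rows", "kwargs": {
  "targets": [
    {"linear": [0,0,0],"roll": 0,"grip": 0.65},
    {"linear": [0,0,0],"roll": 0,"grip": 0.65},
    {"linear": [0,0,0],"roll": 0,"grip": 0.65},
    {"linear": [0,0,0.3],"roll": 0,"grip": 0.65},
    {"linear": [0,0,0.4],"roll": 0,"grip": 0.65},
    {"linear": [0.4,-0.7,0],"roll": 0,"grip": 0.65},
    {"linear": [0.4,-0.7,0],"roll": 0,"grip": 0.65},
    {"linear": [0.4,-0.7,0],"roll": 0,"grip": 0.65},
    {"linear": [0.48,-0.68,0],"roll": 0,"grip": 0.65},
    {"linear": [0,0,0],"roll": 0,"grip": 0.65}
  ]
}}

```text
time_s: 17.8
position: [550.8, -17.8, 136.1]
tcp_rot: [[-0.516, 0.856, 0.0], [0.856, 0.516, -0.0], [-0.0, 0.0, -1.0]]
force: [-0.3, -0.1, 0.3]
grip_width: 59.4
gripper_force: 0.0
```

```bash
python3 - <<'E'
from h import *
s=manip.read_state();print(s['position'],s['time_s'],s['force'],s['grip_width'])
im,d=manip.grab_frame('wrist');np.savez('w4',im=im,d=d,pos=s['position'],R=s['tcp_rot'])
print(proj(s,[[516.3,39,151],[550,-16.6,172],[652,15,90],[653,50,110]]).round(0).tolist())
P=wpts(s,d)
save('w4',im)
q=P[(P[...,2]>146)&(P[...,2]<158)&(np.hypot(P[...,0]-516,P[...,1]-39)<26)];print(len(q),q.mean(0),cv2.minAreaRect(q[:,:2].astype(np.float32)) if len(q) else 0)
q=P[(P[...,2]>167)&(P[...,2]<180)&(np.hypot(P[...,0]-550,P[...,1]+17)<17)];print(len(q),q.mean(0))
E
```

```text
[550.76170761 -17.80547407 136.10935954] 17.8 [-0.29577113 -0.10494349  0.25247888] 59.44934401200337
[[319.0, 174.0], [320.0, 337.0], [472.0, 303.0], [517.0, 273.0]]
5075 [518.35692076  37.65405233 151.72586305] ((518.5315551757812, 37.255393981933594), (30.16710090637207, 30.759872436523438), 31.097667694091797)
248 [550.3225681  -15.03275393 167.33253446]
```

View pics/w4.png

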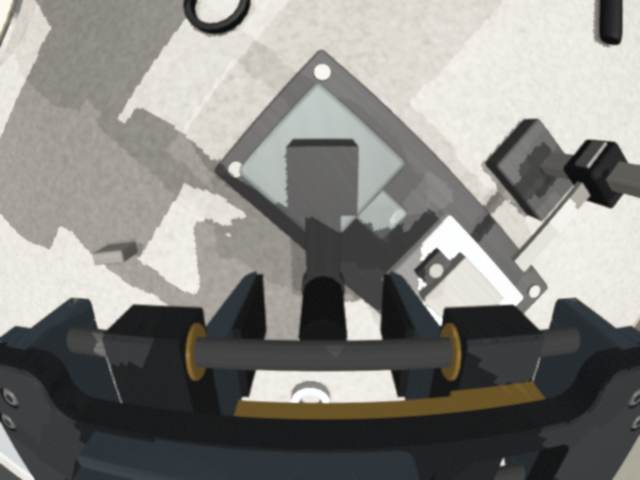

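Crank is seated (hub top 151.7 mm vs 151 expected), and the knob at (323,300) sits between the open fingers. Closing on it; meanwhile measure the part and gauge heights.

Request:
{"fn": "play_rows", "kwargs": {
  "targets": [
    {"linear": [-0.03,0.04,0],"roll": 0,"grip": 0.5},
    {"linear": [0,0,0],"roll": 0,"grip": 0.4},
    {"linear": [0,0,0],"roll": 0,"grip": 0.3},
    {"linear": [0,0,0],"roll": 0,"grip": 0.2},
    {"linear": [0,0,0],"roll": 0,"grip": 0},
    {"linear": [0,0,0],"roll": 0,"grip": 0},
    {"linear": [0,0,0],"roll": 0,"grip": 0},
    {"linear": [0,0,0],"roll": 0,"grip": 0},
    {"linear": [0,0,0],"roll": 0,"grip": 0},
    {"linear": [0,0,0],"roll": 0,"grip": 0}
  ],
  "grip_force": 20
}}

```text
time_s: 19.1
position: [549.3, -15.7, 136.3]
tcp_rot: [[-0.518, 0.856, -0.0], [0.856, 0.518, 0.0], [0.0, -0.0, -1.0]]
force: [-1.3, 1.4, 0.0]
grip_width: 21.1
gripper_force: 20.0
```

```bash
python3 - <<'E'
from h import *
fr={}
z=np.load('w1.npz');s=dict(position=z['pos'],tcp_rot=z['R']);fr['w1']=(z['im'],wpts(s,z['d']))
for n in('top','side'):
    z=np.load(n+'.npz');fr[n]=(z['im'],pts(z['d'],manip.get_calibration(n)))
# jack frame
a=np.radians(-10.8);ex=np.array([np.cos(a),np.sin(a)]);ey=np.array([-ex[1],ex[0]])
o=np.array([515.5,39.5])+90*ex
for n,(im,P) in fr.items():
    X=(P[...,:2]-o)@ex;Y=(P[...,:2]-o)@ey;Z=P[...,2]
    print(n)
    for nm,m in dict(gear=(abs(X+90)<30)&(abs(Y)<30)&(Z>93)&(Z<106),part=(abs(X-50)<20)&(abs(Y)<18)&(Z>50)&(Z<150)).items():
        q=Z[m];h,e=np.histogram(q,bins=np.arange(50,150,2));print(nm,len(q),np.median(q).round(2),q.std().round(2),[(int(e[i]),int(h[i])) for i in np.argsort(h)[::-1][:6]])
    m=(X>20)&(X<100)&(Y>22)&(Y<110)&(Z>75)&(Z<200)
    for y0 in range(20,110,10):
        k=m&(Y>=y0)&(Y<y0+10)
        if k.sum()>3: print('fy',y0,k.sum(),X[k].mean().round(1),X[k].std().round(1),np.median(Z[k]).round(2),Z[k].std().round(1))
E
```

```text
w1
gear 5223 100.43 0.73 [(100, 3712), (98, 1429), (102, 68), (104, 14), (138, 0), (144, 0)]
part 1515 75.07 0.67 [(74, 1308), (76, 134), (72, 73), (144, 0), (138, 0), (136, 0)]
fy 40 159 49.5 3.9 95.87 1.6
fy 50 187 49.7 4.0 95.74 1.5
fy 60 187 49.5 3.9 95.92 1.8
fy 70 187 49.6 3.9 95.81 1.6
fy 80 187 49.5 3.9 95.8 1.7
fy 90 181 49.7 3.9 95.71 1.6
fy 100 180 49.6 3.9 95.82 1.7
top
gear 424 99.19 2.76 [(98, 116), (100, 92), (96, 88), (102, 55), (94, 42), (104, 17)]
part 201 73.63 3.07 [(72, 44), (74, 43), (76, 39), (70, 38), (68, 18), (78, 9)]
fy 40 12 48.4 3.5 94.51 2.9
fy 50 21 48.7 3.7 94.99 4.8
fy 60 18 48.4 3.8 95.68 3.3
fy 70 19 48.4 3.6 95.35 3.8
fy 80 18 48.0 3.6 94.17 2.5
fy 90 19 48.5 3.9 92.92 3.2
fy 100 19 48.7 4.0 95.39 3.0
side
gear 335 99.67 1.8 [(98, 142), (100, 111), (96, 45), (102, 28), (104, 5), (94, 3)]
part 162 74.52 2.99 [(74, 60), (72, 45), (76, 41), (70, 9), (60, 2), (64, 1)]
fy 40 17 48.7 3.6 94.92 1.8
fy 50 19 47.8 3.9 95.42 2.2
fy 60 22 47.9 4.4 95.01 2.3
fy 70 21 48.0 3.8 95.24 2.0
fy 80 20 48.1 4.1 95.15 2.3
fy 90 21 47.6 4.2 95.72 1.7
fy 100 7 43.7 2.1 94.72 3.0
```

```bash
python3 - <<'E'
import numpy as np
for k in range(30):
    a=np.radians(-154.9-12*k);print(k,*np.round(.6795*np.array([np.cos(a),np.sin(a)]),2))
E
```

```text
0 -0.62 -0.29
1 -0.66 -0.15
2 -0.68 -0.01
3 -0.67 0.13
4 -0.63 0.26
5 -0.56 0.39
6 -0.46 0.5
7 -0.35 0.58
8 -0.22 0.64
9 -0.08 0.67
10 0.06 0.68
11 0.2 0.65
12 0.33 0.59
13 0.44 0.51
14 0.54 0.41
15 0.62 0.29
16 0.66 0.15
17 0.68 0.01
18 0.67 -0.13
19 0.63 -0.26
20 0.56 -0.39
21 0.46 -0.5
22 0.35 -0.58
23 0.22 -0.64
24 0.08 -0.67
25 -0.06 -0.68
26 -0.2 -0.65
27 -0.33 -0.59
28 -0.44 -0.51
29 -0.54 -0.41
```

Request:
{"fn": "play_rows", "kwargs": {
  "targets": [
    {"linear": [-0.62,-0.29,0],"roll": 0,"grip": 0},
    {"linear": [-0.66,-0.15,0],"roll": 0,"grip": 0},
    {"linear": [-0.68,-0.01,0],"roll": 0,"grip": 0},
    {"linear": [-0.67,0.13,0],"roll": 0,"grip": 0},
    {"linear": [-0.63,0.26,0],"roll": 0,"grip": 0},
    {"linear": [-0.56,0.39,0],"roll": 0,"grip": 0},
    {"linear": [-0.46,0.5,0],"roll": 0,"grip": 0},
    {"linear": [-0.35,0.58,0],"roll": 0,"grip": 0},
    {"linear": [-0.22,0.64,0],"roll": 0,"grip": 0},
    {"linear": [-0.08,0.67,0],"roll": 0,"grip": 0}
  ]
}}

```text
time_s: 20.35
position: [447.2, 38.6, 136.2]
tcp_rot: [[-0.518, 0.856, -0.005], [0.856, 0.518, -0.001], [0.002, -0.004, -1.0]]
force: [-9.6, -2.7, 12.9]
grip_width: 21.9
gripper_force: 20.1
```

Request:
{"fn": "play_rows", "kwargs": {
  "targets": [
    {"linear": [0,0,0],"roll": 0,"grip": 0},
    {"linear": [0,0,0],"roll": 0,"grip": 0},
    {"linear": [0,0,0],"roll": 0,"grip": 0},
    {"linear": [0,0,0],"roll": 0,"grip": 0},
    {"linear": [0,0,0],"roll": 0,"grip": 0},
    {"linear": [0,0,0],"roll": 0,"grip": 0},
    {"linear": [0,0,0],"roll": 0,"grip": 0},
    {"linear": [0,0,0],"roll": 0,"grip": 0},
    {"linear": [0,0,0],"roll": 0,"grip": 0},
    {"linear": [0,0,0],"roll": 0,"grip": 0}
  ]
}}

```text
time_s: 21.6
position: [447.3, 38.6, 136.1]
tcp_rot: [[-0.518, 0.856, -0.005], [0.856, 0.518, -0.0], [0.002, -0.004, -1.0]]
force: [-12.2, -1.3, 13.6]
grip_width: 21.6
gripper_force: 20.1
```

```bash
python3 - <<'E'
from h import *
s=manip.read_state();print(s['position'],s['time_s'],s['force'],s['ft_torque'],s['grip_width'])
im,d=manip.grab_frame('wrist');np.savez('w5',im=im,d=d,pos=s['position'],R=s['tcp_rot'])
P=wpts(s,d);save('w5',im)
q=P[(P[...,2]>146)&(P[...,2]<160)&(np.hypot(P[...,0]-516,P[...,1]-39)<28)];print(len(q),q.mean(0),q[:,2].std(),cv2.minAreaRect(q[:,:2].astype(np.float32)) if len(q) else 0)
E
```

```text
[447.26110461  38.62335778 136.09373123] 21.6 [-12.24026432  -1.25370255  13.61996977] [-0.06652899  1.64490867 -0.09506454] 21.55873580413442
0 [nan nan nan] nan 0<stdin>:5: RuntimeWarning: Mean of empty slice.
  ret = um.true_divide(
  ret = _var(a, axis=axis, dtype=dtype, out=out, ddof=ddof,
  arrmean = um.true_divide(arrmean, div, out=arrmean,
  ret = ret.dtype.type(ret / rcount)
```

View pics/w5.png

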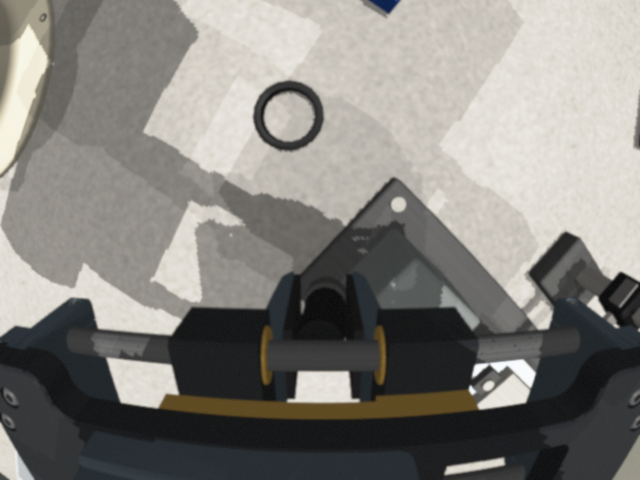

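The wrist view shows only the knob between the pads (323,310); the hub is hidden. There is a steady 12 N sideways and 14 N upwards, so I check the hub's seating from the side camera.

```bash
python3 - <<'E'
from h import *
im,d=manip.grab_frame('side');np.savez('s6',im=im,d=d);c=manip.get_calibration('side');P=pts(d,c)
m=(np.hypot(P[...,0]-500,P[...,1]-39)<75)&(P[...,2]>110)&(P[...,2]<160)
for lo in range(110,160,5):
    q=P[m&(P[...,2]>=lo)&(P[...,2]<lo+5)]
    if len(q):print(lo,len(q),q.mean(0).round(1),q.min(0).round(0),q.max(0).round(0))
cr=im[190:320,230:370];save('s6',cv2.resize(cr,(640,594),interpolation=2))
E
```

```text
110 30 [487.   46.7 112.7] [440.  37. 110.] [526.  54. 115.]
115 60 [481.5  46.6 117.5] [440.  32. 115.] [528.  55. 120.]
120 115 [481.7  43.  122.6] [439.  22. 120.] [530.  56. 125.]
125 75 [489.7  43.3 127.1] [441.  22. 125.] [530.  58. 130.]
130 46 [494.8  48.3 132.6] [429.  24. 130.] [530.  56. 135.]
135 54 [478.7  48.1 137.6] [427.  25. 135.] [529.  64. 140.]
140 63 [478.2  49.1 142.4] [426.  29. 140.] [528.  64. 145.]
145 92 [489.   44.1 147.9] [427.  20. 145.] [526.  62. 150.]
150 120 [493.4  42.5 151.8] [426.  25. 150.] [529.  65. 155.]
155 36 [448.5  50.8 157.4] [428.  31. 155.] [513.  67. 160.]
```

View pics/s6.png

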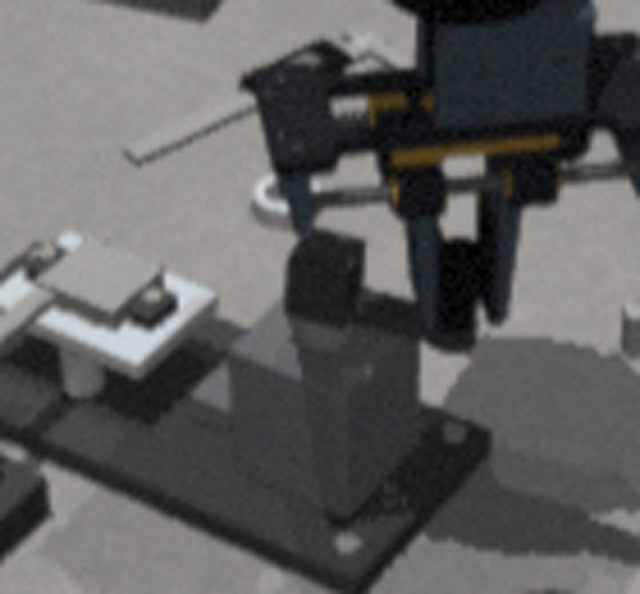

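The side crop shows the hub leaning towards the knob (hub at (325,275), arm sloping down to (440,320)). The loose socket lets the arm droop about 4°, and my grip across the arm froze that droop. Mend: let go, turn the fingers in line with the arm so the pads square the knob upright, and regrip.

Request:
{"fn": "play_rows", "kwargs": {
  "targets": [
    {"linear": [0,0,0],"roll": 0,"grip": 0.42},
    {"linear": [0,0,0],"roll": 0,"grip": 0.42},
    {"linear": [0,0,0],"roll": 0,"grip": 0.42},
    {"linear": [0,0,0],"roll": -0.022,"grip": 0.42},
    {"linear": [0,0,0],"roll": -0.022,"grip": 0.42},
    {"linear": [0,0,0],"roll": -0.022,"grip": 0.42},
    {"linear": [0,0,0],"roll": -0.021,"grip": 0.42},
    {"linear": [0,0,0],"roll": 0,"grip": 0.42},
    {"linear": [0,0,0],"roll": 0,"grip": 0.42},
    {"linear": [0,0,0],"roll": 0,"grip": 0.42}
  ]
}}

```text
time_s: 22.95
position: [450.7, 38.7, 136.3]
tcp_rot: [[0.001, 1.0, -0.0], [1.0, -0.001, 0.0], [0.0, -0.0, -1.0]]
force: [-0.5, 0.2, 0.4]
grip_width: 38.3
gripper_force: 0.0
```

```bash
python3 - <<'E'
from h import *
s=manip.read_state();print(s['position'],s['time_s'],s['force'],s['joints'][5],s['grip_width'],s['tcp_rot'].round(3)[:,1])
for n in('wrist','side'):
    im,d=manip.grab_frame(n)
    P=wpts(s,d) if n=='wrist' else pts(d,manip.get_calibration(n))
    g=im.max(-1)
    m=(g<60)&(P[...,2]>130)&(np.hypot(P[...,0]-449,P[...,1]-38.5)<20)
    for lo in range(130,180,5):
        q=P[m&(P[...,2]>=lo)&(P[...,2]<lo+5)]
        if len(q):print(n,lo,len(q),q.mean(0).round(1))
    q=P[(P[...,2]>144)&(P[...,2]<162)&(np.hypot(P[...,0]-518,P[...,1]-39)<24)]
    if len(q)>20:
        A=np.c_[q[:,:2]-[516,39],np.ones(len(q))];print('hubtop',len(q),q.mean(0),np.linalg.lstsq(A,q[:,2],rcond=None)[0])
E
```

```text
[450.71972156  38.66978812 136.29835907] 22.95 [-0.48247115  0.18618315  0.37127806] -0.04574572599368572 38.308129369791395 [ 1.    -0.001 -0.   ]
wrist 130 159 [453.7  37.3 132.6]
wrist 135 189 [453.2  37.1 137.4]
wrist 140 204 [449.7  37.2 142.7]
wrist 145 244 [448.5  37.5 147.5]
wrist 150 260 [448.   37.2 152.5]
wrist 155 287 [447.3  37.6 157.5]
wrist 160 272 [446.9  38.1 162.5]
wrist 165 182 [445.6  38.5 166.6]
wrist 170 37 [432.6  44.9 172.4]
wrist 175 30 [432.6  46.  177. ]
hubtop 1528 [513.49125583  49.93543324 150.78100552] [ 1.19717300e-01 -3.10829500e-01  1.54480401e+02]
side 130 12 [449.   36.5 132.3]
side 135 20 [448.2  36.6 137.3]
side 140 15 [447.7  36.  142.5]
side 145 22 [449.1  36.2 147.4]
side 150 13 [446.9  36.4 153.5]
side 155 12 [447.5  36.8 157.5]
side 160 22 [447.1  33.7 163.2]
side 165 31 [448.9  30.8 166.6]
hubtop 155 [512.94662154  41.41619947 149.99992357] [ 8.92280649e-02 -2.72679094e-02  1.50338255e+02]
```

Request:
{"fn": "play_rows", "kwargs": {
  "targets": [
    {"linear": [0,-0.03,0],"roll": 0,"grip": 0.36},
    {"linear": [0,0,0],"roll": 0,"grip": 0.32},
    {"linear": [0,0,0],"roll": 0,"grip": 0.29},
    {"linear": [0,0,0],"roll": 0,"grip": 0.27},
    {"linear": [0,0,0],"roll": 0,"grip": 0.25},
    {"linear": [0,0,0],"roll": 0,"grip": 0.2},
    {"linear": [0,0,0],"roll": 0,"grip": 0},
    {"linear": [0,0,0],"roll": 0,"grip": 0},
    {"linear": [0,0,0],"roll": 0,"grip": 0},
    {"linear": [0,0,0],"roll": 0,"grip": 0}
  ],
  "grip_force": 20
}}

```text
time_s: 24.3
position: [450.2, 38.1, 136.3]
tcp_rot: [[0.003, 1.0, -0.001], [1.0, -0.003, -0.0], [-0.0, -0.001, -1.0]]
force: [-6.7, -0.8, 5.6]
grip_width: 22.5
gripper_force: 19.8
```

```bash
python3 - <<'E'
from h import *
s=manip.read_state();print(s['position'],s['time_s'],s['force'],s['ft_torque'],s['grip_width'])
n='side';im,d=manip.grab_frame(n);P=pts(d,manip.get_calibration(n))
q=P[(P[...,2]>144)&(P[...,2]<162)&(np.hypot(P[...,0]-518,P[...,1]-39)<24)]
A=np.c_[q[:,:2]-[516,39],np.ones(len(q))];print('hubtop',len(q),q.mean(0),np.linalg.lstsq(A,q[:,2],rcond=None)[0])
q=P[(P[...,2]>122)&(P[...,2]<132)&(P[...,0]<500)&(P[...,0]>470)&(abs(P[...,1]-40)<9)];print(len(q),np.polyfit(q[:,0]-516,q[:,2],1))
a=np.radians
C=[516.3,39.0]
import numpy as np
p=s['position'][:2]-C;print(np.hypot(*p),np.degrees(np.arctan2(p[1],p[0])))
E
```

```text
[450.19713969  38.06732296 136.33971488] 24.3 [-6.6691056  -0.75735394  5.63490172] [-0.17565739  0.71688732 -0.10425113] 22.533654637165213
hubtop 157 [513.01381464  41.84335935 150.06670247] [ 8.68407129e-02 -4.71667982e-02  1.50460137e+02]
48 [6.57475558e-02 1.26610827e+02]
66.10943978050166 -179.1916399398391
```

Request:
{"fn": "play_rows", "kwargs": {
  "targets": [
    {"linear": [0,0,0.05],"roll": 0,"grip": 0},
    {"linear": [0,0,0.05],"roll": 0,"grip": 0},
    {"linear": [0.03,0,0.05],"roll": 0,"grip": 0},
    {"linear": [0,0,0.05],"roll": 0,"grip": 0},
    {"linear": [0,0,0],"roll": 0,"grip": 0},
    {"linear": [0,0,0],"roll": 0,"grip": 0},
    {"linear": [0,0,0],"roll": 0,"grip": 0},
    {"linear": [0,0,0],"roll": 0,"grip": 0},
    {"linear": [0,0,0],"roll": 0,"grip": 0},
    {"linear": [0,0,0],"roll": 0,"grip": 0}
  ]
}}

```text
time_s: 25.6
position: [451.5, 38.0, 140.3]
tcp_rot: [[0.003, 1.0, 0.0], [1.0, -0.003, -0.0], [-0.0, 0.0, -1.0]]
force: [0.3, -0.2, 1.6]
grip_width: 21.6
gripper_force: 19.9
```

```bash
cat > t.py <<'E'
from h import *
s=manip.read_state();print(s['position'],s['time_s'],s['force'],s['ft_torque'],s['grip_width'])
n='side';im,d=manip.grab_frame(n);P=pts(d,manip.get_calibration(n))
q=P[(P[...,2]>144)&(P[...,2]<162)&(np.hypot(P[...,0]-518,P[...,1]-39)<24)]
A=np.c_[q[:,:2]-[516,39],np.ones(len(q))];print('hubtop',len(q),q.mean(0),np.linalg.lstsq(A,q[:,2],rcond=None)[0])
E
python3 t.py
```

```text
[451.51379232  38.04490713 140.33992212] 25.6 [ 0.26580388 -0.16346917  1.58769738] [ 0.02592452 -0.31113468  0.0109413 ] 21.637112730584583
hubtop 153 [514.41844619  41.50126273 149.92255042] [ 5.47942538e-02 -4.47176149e-02  1.50121061e+02]
```

Request:
{"fn": "play_rows", "kwargs": {
  "targets": [
    {"linear": [0,0,0.03],"roll": 0,"grip": 0},
    {"linear": [0.06,0.68,0],"roll": 0,"grip": 0},
    {"linear": [0.2,0.65,0],"roll": 0,"grip": 0},
    {"linear": [0.33,0.59,0],"roll": 0,"grip": 0},
    {"linear": [0.44,0.51,0],"roll": 0,"grip": 0},
    {"linear": [0.54,0.41,0],"roll": 0,"grip": 0},
    {"linear": [0.62,0.29,0],"roll": 0,"grip": 0},
    {"linear": [0.66,0.15,0],"roll": 0,"grip": 0},
    {"linear": [0,0,0],"roll": 0,"grip": 0},
    {"linear": [0,0,0],"roll": 0,"grip": 0}
  ]
}}

```text
time_s: 26.9
position: [508.1, 106.4, 141.2]
tcp_rot: [[0.003, 1.0, -0.0], [1.0, -0.003, 0.004], [0.004, -0.0, -1.0]]
force: [-3.1, 21.4, 10.0]
grip_width: 21.4
gripper_force: 20.0
```

```bash
python3 t.py
```

```text
[508.11241371 106.3983909  141.21813333] 26.9 [-3.1052289  21.37189549 10.01033114] [3.84372141 0.61190776 0.0160288 ] 21.36702272759729
hubtop 14 [506.99725456  44.25013885 148.35708085] [-5.93367873e-02 -6.50099436e-02  1.48164198e+02]
```

Pushed outward again (21 N): my circle's centre is off by a couple of mm in y, and the firm grip won't let the knob slip along the pads. Reduce the grip so that it self-centres, then go on with a light grip.

Request:
{"fn": "play_rows", "kwargs": {
  "targets": [
    {"linear": [0,0,0],"roll": 0,"grip": 0},
    {"linear": [0,0,0],"roll": 0,"grip": 0},
    {"linear": [0,0,0],"roll": 0,"grip": 0.26},
    {"linear": [0,0,0],"roll": 0,"grip": 0.28},
    {"linear": [0,0,0],"roll": 0,"grip": 0.28},
    {"linear": [0,0,0],"roll": 0,"grip": 0.2},
    {"linear": [0,0,0],"roll": 0,"grip": 0},
    {"linear": [0,0,0],"roll": 0,"grip": 0},
    {"linear": [0,0,0],"roll": 0,"grip": 0},
    {"linear": [0,0,0],"roll": 0,"grip": 0}
  ],
  "grip_force": 8
}}

```text
time_s: 28.2
position: [508.3, 103.7, 140.9]
tcp_rot: [[0.003, 1.0, -0.0], [1.0, -0.003, -0.0], [-0.0, -0.0, -1.0]]
force: [-0.9, -0.1, -0.3]
grip_width: 21.6
gripper_force: 8.0
```

Request:
{"fn": "play_rows", "kwargs": {
  "targets": [
    {"linear": [0.68,0.01,0],"roll": 0,"grip": 0},
    {"linear": [0.67,-0.13,0],"roll": 0,"grip": 0},
    {"linear": [0.63,-0.26,0],"roll": 0,"grip": 0},
    {"linear": [0.56,-0.39,0],"roll": 0,"grip": 0},
    {"linear": [0.46,-0.5,0],"roll": 0,"grip": 0},
    {"linear": [0.35,-0.58,0],"roll": 0,"grip": 0},
    {"linear": [0.22,-0.64,0],"roll": 0,"grip": 0},
    {"linear": [0.08,-0.67,0],"roll": 0,"grip": 0},
    {"linear": [0,0,0],"roll": 0,"grip": 0},
    {"linear": [0,0,0],"roll": 0,"grip": 0}
  ]
}}

```text
time_s: 29.45
position: [581.9, 40.4, 141.2]
tcp_rot: [[0.003, 1.0, 0.001], [1.0, -0.003, -0.0], [-0.0, 0.001, -1.0]]
force: [3.3, -0.4, 4.8]
grip_width: 22.1
gripper_force: 8.0
```

Request:
{"fn": "play_rows", "kwargs": {
  "targets": [
    {"linear": [-0.06,-0.68,0.03],"roll": 0,"grip": 0},
    {"linear": [-0.2,-0.65,0],"roll": 0,"grip": 0},
    {"linear": [-0.33,-0.59,0],"roll": 0,"grip": 0},
    {"linear": [-0.44,-0.51,0],"roll": 0,"grip": 0},
    {"linear": [-0.54,-0.41,0],"roll": 0,"grip": 0},
    {"linear": [-0.62,-0.29,0],"roll": 0,"grip": 0},
    {"linear": [-0.66,-0.15,0],"roll": 0,"grip": 0},
    {"linear": [-0.68,-0.01,0],"roll": 0,"grip": 0},
    {"linear": [0,0,0],"roll": 0,"grip": 0},
    {"linear": [0,0,0],"roll": 0,"grip": 0}
  ]
}}

```text
time_s: 30.7
position: [510.5, -26.2, 141.7]
tcp_rot: [[0.002, 1.0, 0.0], [1.0, -0.002, -0.002], [-0.002, 0.0, -1.0]]
force: [-0.7, -9.1, 4.9]
grip_width: 21.4
gripper_force: 8.0
```

```bash
cat > gap.py <<'E'
from h import *
s=manip.read_state();print(s['position'],s['time_s'],s['force'],s['grip_width'])
im,d=manip.grab_frame('wrist');w=(im,wpts(s,d))
im2,d2=manip.grab_frame('side');sd=(im2,pts(d2,manip.get_calibration('side')))
im3,d3=manip.grab_frame('top');tp=(im3,pts(d3,manip.get_calibration('top')))
a=np.radians(-10.8);ex=np.array([np.cos(a),np.sin(a)]);ey=np.array([-ex[1],ex[0]]);o=np.array([515.5,39.5])+90*ex
for n,(im,P) in dict(wrist=w,side=sd,top=tp).items():
    X=(P[...,:2]-o)@ex;Y=(P[...,:2]-o)@ey;Z=P[...,2]
    pm=(abs(X-50)<20)&(abs(Y)<18)&(Z>68)&(Z<110);fm=(abs(X-49.5)<4)&(Y>40)&(Y<100)&(Z>88)&(Z<104);gm=(abs(X+90)<32)&(abs(Y)<32)&(Z>93)&(Z<106)
    if pm.sum()>20: print(n,'part',pm.sum(),np.median(Z[pm]).round(2),Z[pm].std().round(2),'finger',fm.sum(),np.median(Z[fm]).round(2) if fm.any() else '','gear',gm.sum(),np.median(Z[gm]).round(2) if gm.any() else '')
E
python3 gap.py
```

```text
[510.46171709 -26.20631584 141.7186599 ] 30.7 [-0.69344044 -9.07373019  4.88623003] 21.380840491762925
wrist part 2387 85.9 0.67 finger 829 96.03 gear 7040 100.44
side part 162 85.1 2.33 finger 59 95.75 gear 381 99.62
top part 203 84.31 3.26 finger 66 95.05 gear 31 99.59
```

Request:
{"fn": "play_rows", "kwargs": {
  "targets": [
    {"linear": [-0.67,0.13,0],"roll": 0,"grip": 0},
    {"linear": [-0.63,0.26,0],"roll": 0,"grip": 0},
    {"linear": [-0.56,0.39,0],"roll": 0,"grip": 0},
    {"linear": [-0.46,0.5,0],"roll": 0,"grip": 0},
    {"linear": [-0.35,0.58,0],"roll": 0,"grip": 0},
    {"linear": [-0.22,0.64,0],"roll": 0,"grip": 0},
    {"linear": [-0.08,0.67,0],"roll": 0,"grip": 0},
    {"linear": [0.06,0.68,0],"roll": 0,"grip": 0},
    {"linear": [0,0,0],"roll": 0,"grip": 0},
    {"linear": [0,0,0],"roll": 0,"grip": 0}
  ]
}}

```text
time_s: 32.1
position: [451.8, 52.0, 141.3]
tcp_rot: [[0.002, 1.0, -0.002], [1.0, -0.002, 0.0], [0.0, -0.002, -1.0]]
force: [-5.0, 0.4, 4.7]
grip_width: 21.9
gripper_force: 8.0
```

Request:
{"fn": "play_rows", "kwargs": {
  "targets": [
    {"linear": [0.2,0.65,0],"roll": 0,"grip": 0},
    {"linear": [0.33,0.59,0],"roll": 0,"grip": 0},
    {"linear": [0.44,0.51,0],"roll": 0,"grip": 0},
    {"linear": [0.54,0.41,0],"roll": 0,"grip": 0},
    {"linear": [0.62,0.29,0],"roll": 0,"grip": 0},
    {"linear": [0.66,0.15,0],"roll": 0,"grip": 0},
    {"linear": [0.68,0.01,0],"roll": 0,"grip": 0},
    {"linear": [0.67,-0.13,0],"roll": 0,"grip": 0},
    {"linear": [0,0,0],"roll": 0,"grip": 0},
    {"linear": [0,0,0],"roll": 0,"grip": 0}
  ]
}}

```text
time_s: 33.35
position: [535.4, 101.8, 141.5]
tcp_rot: [[0.003, 1.0, 0.001], [1.0, -0.003, 0.001], [0.001, 0.001, -1.0]]
force: [1.6, 5.3, 2.5]
grip_width: 21.6
gripper_force: 8.0
```

Request:
{"fn": "play_rows", "kwargs": {
  "targets": [
    {"linear": [0.63,-0.26,0],"roll": 0,"grip": 0},
    {"linear": [0.56,-0.39,0],"roll": 0,"grip": 0},
    {"linear": [0.46,-0.5,0],"roll": 0,"grip": 0},
    {"linear": [0.35,-0.58,0],"roll": 0,"grip": 0},
    {"linear": [0.22,-0.64,0],"roll": 0,"grip": 0},
    {"linear": [0.08,-0.67,0],"roll": 0,"grip": 0},
    {"linear": [-0.06,-0.68,0],"roll": 0,"grip": 0},
    {"linear": [-0.2,-0.65,0],"roll": 0,"grip": 0},
    {"linear": [0,0,0],"roll": 0,"grip": 0},
    {"linear": [0,0,0],"roll": 0,"grip": 0}
  ]
}}

```text
time_s: 34.6
position: [576.3, 13.7, 141.7]
tcp_rot: [[0.003, 1.0, 0.0], [1.0, -0.003, -0.0], [-0.0, 0.0, -1.0]]
force: [3.3, -1.8, 2.3]
grip_width: 21.7
gripper_force: 8.0
```

```bash
python3 gap.py
```

```text
[576.26857392  13.6882392  141.66948814] 34.6 [ 3.34111582 -1.77711714  2.30172396] 21.748968907704338
wrist part 2958 94.02 0.62 finger 1107 96.12 gear 4726 100.51
side part 158 93.34 1.75 finger 62 95.43 gear 383 99.77
```

Request:
{"fn": "play_rows", "kwargs": {
  "targets": [
    {"linear": [-0.33,-0.59,0],"roll": 0,"grip": 0},
    {"linear": [-0.44,-0.51,0],"roll": 0,"grip": 0},
    {"linear": [-0.54,-0.41,0],"roll": 0,"grip": 0},
    {"linear": [-0.62,-0.29,0],"roll": 0,"grip": 0},
    {"linear": [-0.66,-0.15,0],"roll": 0,"grip": 0},
    {"linear": [-0.68,-0.01,0],"roll": 0,"grip": 0},
    {"linear": [0,0,0],"roll": 0,"grip": 0},
    {"linear": [0,0,0],"roll": 0,"grip": 0},
    {"linear": [0,0,0],"roll": 0,"grip": 0},
    {"linear": [0,0,0],"roll": 0,"grip": 0}
  ]
}}

```text
time_s: 36.0
position: [510.3, -25.8, 141.5]
tcp_rot: [[0.002, 1.0, -0.001], [1.0, -0.002, -0.001], [-0.001, -0.001, -1.0]]
force: [-0.5, -8.5, 4.5]
grip_width: 22.0
gripper_force: 8.0
```

```bash
python3 gap.py; python3 gap.py
```

```text
[510.28177972 -25.77108616 141.4688718 ] 36.0 [-0.45319094 -8.52578021  4.47785064] 21.970403124633123
wrist part 2514 95.95 0.64 finger 827 96.02 gear 7055 100.44
side part 162 95.16 2.01 finger 65 95.11 gear 375 99.91
top part 206 94.52 2.78 finger 63 94.82 gear 34 99.58
[510.29277666 -25.7612525  141.45923795] 36.15 [-0.67361372 -7.91212697  4.14282516] 21.79507512560686
wrist part 2508 95.92 0.64 finger 829 95.99 gear 7044 100.43
side part 158 95.44 2.11 finger 57 95.36 gear 392 99.5
top part 208 94.72 3.04 finger 63 94.76 gear 33 98.18
```

Request:
{"fn": "play_rows", "kwargs": {
  "targets": [
    {"linear": [0,0,0],"roll": 0,"grip": 0.3},
    {"linear": [0,0,0],"roll": 0,"grip": 0.4},
    {"linear": [0,0,0],"roll": 0,"grip": 0.45},
    {"linear": [0,0,0],"roll": 0,"grip": 0.45},
    {"linear": [0,0,0.5],"roll": 0,"grip": 0.45},
    {"linear": [0,0,1],"roll": 0,"grip": 0.45},
    {"linear": [0,0,1],"roll": 0,"grip": 0.45},
    {"linear": [0,0,1],"roll": 0,"grip": 0.45},
    {"linear": [0,-0.5,1],"roll": 0,"grip": 0.45},
    {"linear": [0,0,0],"roll": 0,"grip": 0.45}
  ]
}}

```text
time_s: 37.55
position: [511.6, -35.9, 233.3]
tcp_rot: [[0.003, 1.0, 0.003], [1.0, -0.003, -0.001], [-0.001, 0.003, -1.0]]
force: [0.4, 0.3, -0.2]
grip_width: 41.1
gripper_force: 0.0
```

```bash
python3 gap.py; python3 - <<'E'
from h import *
s=manip.read_state();im,d=manip.grab_frame('wrist');P=wpts(s,d);save('w9',im)
q=P[(P[...,2]>142)&(P[...,2]<160)&(np.hypot(P[...,0]-516,P[...,1]-39)<24)]
A=np.c_[q[:,:2]-[516,39],np.ones(len(q))];print('hubtop',len(q),q.mean(0),np.linalg.lstsq(A,q[:,2],rcond=None)[0])
E
```

```text
[511.58561811 -35.85278972 233.26175996] 37.55 [ 0.39122177  0.25386423 -0.24436867] 41.08763607156519
wrist part 1597 95.95 0.73 finger 521 95.98 gear 3778 100.49
side part 167 95.29 3.02 finger 63 95.17 gear 376 99.73
top part 82 95.26 3.22 finger 62 94.72 gear 96 98.67
hubtop 1996 [516.72523451  36.84100564 151.6809522 ] [-2.45979643e-02  6.71662260e-02  1.51843803e+02]
```

View pics/w9.png

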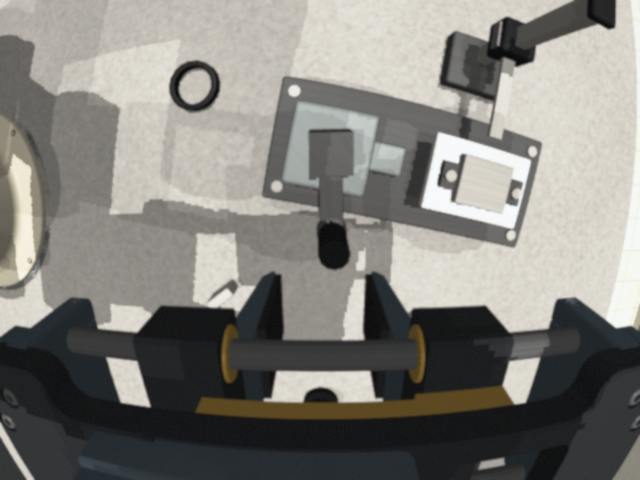

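The crank is seated (hub (332,150), knob (334,245)), with the gripper clear above. Part top is 95.95 mm and gauge finger 95.98 mm.

```bash
python3 -c "
from plant import manip
print(manip.job_done())"
```

```text
the job is handed in; nothing more can be done
None
```

The crank is fitted on the shaft and wound, and the job is handed in: the part top reads 95.95 mm against the gauge finger's 95.98 mm, and the gripper is clear. Winding was not entirely gentle: the arm pressed sideways on the knob with 12 N and then 21 N before I regripped it. The let-go crank leans about 4° toward its knob from play in the socket. It took about 38 s.

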